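Overhang a plywood blank for edge sanding

TASK

Get the plywood blank on the little work stand ready for edge sanding: with the fingertips, push it along the deck until the pencil line across it lies right over the deck's open end, so that the marked strip sticks out into the air, and its long edge lies flat against the fence. Only push it, keep it lying on the deck and do not pick it up; leave the sanding block, glue bottle and tin where they are.

Things in the scene. Friction and masses are not known exactly. Their poses are not given: they have to be found in the camera images.
- stand: Fixed wooden stand, grey deck. Origin on the table under the deck; y runs along the deck to its open end (robot's left), x across it to the fence (away from robot). Level deck, top 70 mm up, x -95 to +75, y -160 to +160 mm. Fence along the far side: face at x = +75 mm, 25 mm above the deck, 18 mm thick. No rim at the near side and ends; end used: y = +160 mm, free space beyond.
- stand_end (a point): Point on the top of the deck at the very edge of the open end, 55 mm from the fence's face (where the middle of the pencil line must come).
- blank: Loose light plywood blank 110 x 160 x 8 mm (x, y, z), about 100 g, lying on the deck roughly along it, off the fence. Origin: centre of its underside; y along its length to the marked end (deck's open end), x across it to the fence. Slides with ordinary wood friction and stays where left.
- blank_line (a point): Middle of the dark pencil line, 3 mm thick, drawn straight across the top of the blank, 35 mm from the blank's leading (open-end side) edge and 45 mm from its centre.
- sanding_block: Bystander: loose cork sanding block 55 x 105 x 35 mm, on the table. Origin: centre of its underside.
- glue: Bystander: white glue bottle, 56 mm across, 130 mm tall, standing on the table. Origin: centre of its underside.
- tin: Bystander: plain metal tin, 70 mm across, 75 mm tall, standing on the table. Origin: centre of its underside.
Mind the look-alikes: they are no part of the job. Of the things that look like the blank, the middle-sized one is meant.

How it is judged:
By the outcome, as a careful person would: the job done as asked, in the order asked, and still so for the second after the job is handed in, with the robot touching nothing.
It also fails if it takes over 46 s, if anything falls off the work surface, if the arm or the gripper's body presses on something with over 40 N, if the wrist force passes 120 N, or if a joint passes its speed limit or range.

ROBOT

A 6-joint arm with a two-finger parallel gripper is mounted at the origin on the work surface. World frame = base frame: x ahead of the robot, y to its left, z up, the work surface at z = 0. Lengths are in m, angles in degrees, forces in N, time in s.
With the tool pointing down it reaches from about 0.4 to 0.825 m from the base axis. Payload 7 kg.
Tool frame: the origin (TCP) lies midway between the tips of the shut fingers; the grasp point (between the pads) lies 19 mm behind it (ctrl.hold_point_z is the distance from the TCP to the grasp point, in m); z points along the fingers, x is the direction in which the jaws open and shut, and the axes are right-handed (so a half turn about z gives the same grasp; the last joint's range is limited). The gripper opens to 88 mm and grips with 3 to 60 N. Pads are 19 mm wide; open, the fingers measure 130 mm over their backs; the gripper's body (78 mm by 193 mm) begins 47 mm behind the grasp point.
Start: joints at [85.262, 20.546, 0.682, 0, -70.136, -16.507], TCP at [0.245, 0.629, 0.227] pointing down, gripper open.
Joint ranges: [-176.03, 176.03], [-82.01, 121.73], [-58.28, 71.71], [-173.87, 95.51], [-174.79, -0.11], [-173.66, 173.66]. Speed limits (degrees/s): [136.94, 136.94, 172.46, 180, 180, 180].

INTERFACE

Orientations are given as [roll, pitch, yaw] about the fixed x, y, z axes, in that order (R = Rz(yaw) Ry(pitch) Rx(roll)).
In Python, from plant import ctrl gives the robot as it stands.
- The arm moves only by the tool apply_moves, never from a script. Its argument "motion" is a list of rows, each a list of 2 entries, a list of its own where there are three numbers: the shift along the world's x, y, z in cm, then the turn about the world's z in degrees. In form: [[[tx, ty, tz], roll], ...]. A call has 1 to 10 rows; each row is the pose to reach, as a shift and turn from the pose commanded when the call began; what a row does not reach only later rows make up. A row lasts 1/10 s, in which the tool goes at most 50 mm and 8.59 degrees, less where a joint would pass 70% of its speed; a pose out of reach is approached as far as the arm can. A call with a gripper value outside its range is refused whole. "hand" is the finger opening in cm, from 0 to 8.76, set as the call begins (left out, the last holds). The fingers move at their own pace and stop on an object; the grip force is fixed at half the most. Time passes only in rows, so rows that repeat a pose let the fingers close. It gives the time, the measured TCP pose, the force and the opening at its end, in the units of the state.
- ctrl.get_obs(): the state, without advancing time (a new reading comes with each control period).
- ctrl.snapshot(name): name is "scene" or "top" or "wrist"; returns (picture, depth): 384x512x3 uint8, blue, green, red; 384x512 float32, m along the optical axis (not along the pixel's ray), 0 where there is no reading.
- ctrl.camera_model(name): a dict with "fx", "fy", "cx", "cy" (pixels), "cam_to_world" (4x4, takes a point from camera to world coordinates); the wrist camera has in their place "tool_from_camera" (4x4, takes a point from camera to tool coordinates, whose origin is the TCP and whose axes are the tool frame's). Camera axes: x right, y down, z forward; pixel columns grow to the right and rows downward; lengths in m; the calibration is good to about 2 mm. A picture is of the moment at which its call begins: read the wrist's pose just before it. camera_model takes no time and is no camera call.
- ctrl.close_job(): hands the job in, once; it reports no verdict.
The state is a dict: "clock": time; "joint_pos": joint angles; "qvel": joint speeds; "tau": joint torques, N m; "tool_pos": TCP position; "orientation": TCP orientation; "force": force on the tool from outside, world axes, zero at the start; "moment": the same for the moment, N m; "opening": finger opening in m.
Only numpy, scipy, OpenCV 4.12 (cv2) and the standard library are available. Lean on these libraries where they do the work, as an engineer would, in place of code of your own. Each camera call takes 0.05 s, during which the arm holds its last target.

## Working session

There is one attempt and no reset: what is moved stays moved. The work goes in short steps, Python scripts to look and compute and a tool call to move; the robot and the scene stay as the last step left them, time stands still between calls to the robot, and variables do not carry over. Pictures are saved under pics/ and viewed, and the job is handed in when it is done.

Besides the shell and the picture viewer there is one more tool, called by a JSON object that holds its "api" and its "payload". apply_moves: Moves the arm, as the interface text tells. Its arguments: {"type":"object","properties":{"motion":{"type":"array"},"hand":{"type":"number"}},"required":["motion"]}

```bash
mkdir -p pics; ls; python3 - <<'E'
from plant import ctrl
import cv2,numpy as np
for n in("scene","top"):
    p,d=ctrl.snapshot(n);cv2.imwrite(f"pics/{n}0.png",p);np.save(f"pics/{n}0.npy",d)
    m=ctrl.camera_model(n);print(n,m)
print(ctrl.get_obs())
E
```

```text
pics
scene {'fx': 440.3938396887258, 'fy': 440.3938396887258, 'cx': 254.02568784564022, 'cy': 192.5126500119892, 'cam_to_world': array([[-0.06499564,  0.67262846, -0.73712042,  1.51040654],
       [ 0.99780851,  0.03462851, -0.05638303,  0.08086082],
       [-0.01239945, -0.73916968, -0.6734051 ,  0.93846626],
       [ 0.        ,  0.        ,  0.        ,  1.        ]])}
top {'fx': 426.2835132038954, 'fy': 426.2835132038954, 'cx': 251.2277979973964, 'cy': 195.17181606569562, 'cam_to_world': array([[ 0.01318938, -0.98913307,  0.14643021,  0.39923927],
       [-0.99990756, -0.01256338,  0.00519909, -0.01288574],
       [-0.00330293, -0.14648524, -0.98920734,  1.23171837],
       [ 0.        ,  0.        ,  0.        ,  1.        ]])}
{'clock': 0.1, 'joint_pos': array([ 8.52604196e+01,  2.05871017e+01,  6.39703656e-01, -1.64330193e-02,
       -7.01347406e+01, -1.65076713e+01]), 'qvel': array([ 0.00766761, -0.10962151,  0.11029059,  0.01018889, -0.04131777,
       -0.04914905]), 'tau': array([-1.35535091e-03, -5.84164846e+01,  2.93754673e+01,  7.01555371e+00,
        1.01751310e-02, -4.63480603e-05]), 'tool_pos': array([0.24448294, 0.62871631, 0.22572823]), 'orientation': array([-1.79991471e+02, -8.31429719e-02, -1.11252853e+02]), 'force': array([0.39054088, 0.04338793, 0.0537069 ]), 'moment': array([-0.02456656,  0.01106153,  0.04178925]), 'opening': 0.08753662010668799}
```

View pics/scene0.png

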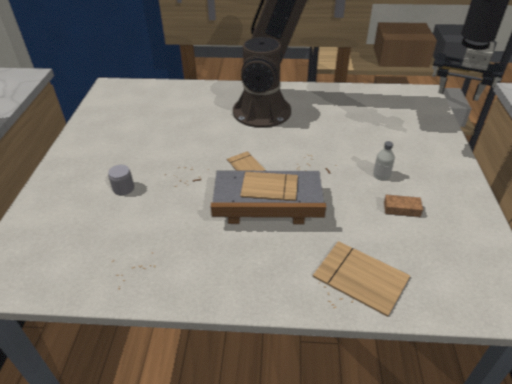

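View pics/top0.png

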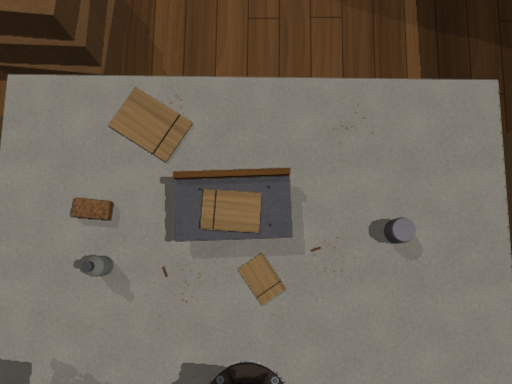

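The top view shows the stand (fence at row ~173, deck columns 175-292). The blank on it spans columns 200-262 and rows 189-233, with its line at column ~214. The other two blanks lie on the table. Next I'll enlarge it.

```bash
python3 - <<'E'
import cv2
p=cv2.imread("pics/top0.png")[160:250,165:300]
cv2.imwrite("pics/topc.png",cv2.resize(p,None,fx=5.9,fy=5.9,interpolation=cv2.INTER_CUBIC))
p=cv2.imread("pics/scene0.png")[160:230,200:335]
cv2.imwrite("pics/scenec.png",cv2.resize(p,None,fx=5.9,fy=5.9,interpolation=cv2.INTER_CUBIC))
E
```

```text
(no output)
```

View pics/topc.png

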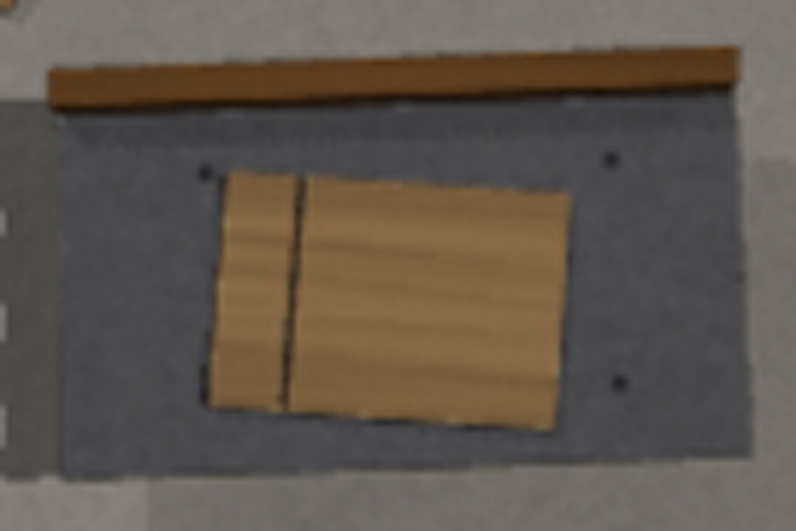

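View pics/scenec.png

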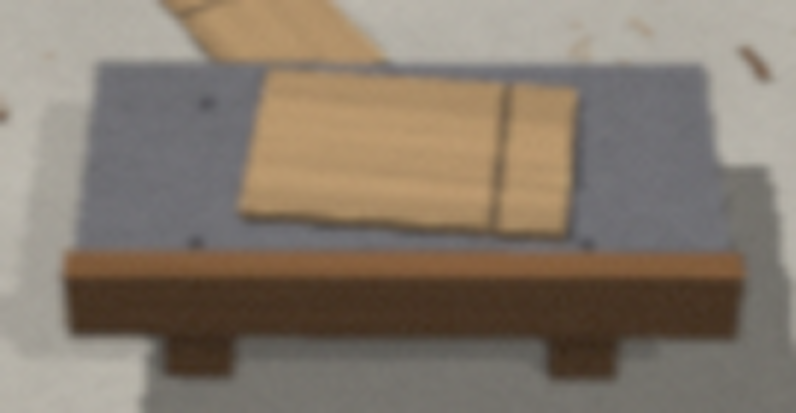

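```bash
cat > h.py <<'E'
import numpy as np
from plant import ctrl
def ray(name,uv,z):
    m=ctrl.camera_model(name);T=m["cam_to_world"]
    d=T[:3,:3]@np.array([(uv[0]-m["cx"])/m["fx"],(uv[1]-m["cy"])/m["fy"],1]);o=T[:3,3]
    return o+d*(z-o[2])/d[2]
def crop(name,off,s,uv,z):
    return ray(name,(off[0]+(uv[0]+.5)/s-.5,off[1]+(uv[1]+.5)/s-.5),z)
E
python3 - <<'E'
from h import *
np.set_printoptions(precision=4,suppress=True)
for n,off,L in (("top",(165,160),[("nl",62,476,.07),("nr",752,457,.07),("fr",738,88,.095),("fl",50,108,.095),("fbr",738,47,.095),("fbl",50,70,.095),("b lead far",228,172,.078),("b trail far",571,192,.078),("b trail near",553,430,.078),("b lead near",209,407,.078),("line far",302,178,.078),("line near",285,408,.078)]),
 ("scene",(200,160),[("nl",706,64,.07),("nr",98,62,.07),("fl front",741,254,.095),("fr",66,254,.095),("fbl",744,278,.095),("fbr",66,278,.095),("lead far",568,237,.078),("trail far",240,213,.078),("trail near",268,71,.078),("lead near",578,88,.078),("line far",495,232,.078),("line near",508,85,.078)])):
  for a,u,v,z in L: print(n,a,crop(n,off,5.9,(u,v),z))
E
```

```text
top nl [0.4449 0.1982 0.07  ]
top nr [ 0.4577 -0.1191  0.07  ]
top fr [ 0.6255 -0.1105  0.095 ]
top fl [0.6122 0.2058 0.095 ]
top fbr [ 0.6448 -0.1105  0.095 ]
top fbl [0.63   0.2065 0.095 ]
top b lead far [0.5862 0.1251 0.078 ]
top b trail far [ 0.5788 -0.0345  0.078 ]
top b trail near [ 0.4684 -0.0273  0.078 ]
top b lead near [0.4769 0.1305 0.078 ]
top line far [0.5838 0.0906 0.078 ]
top line near [0.4769 0.0957 0.078 ]
scene nl [0.4483 0.2029 0.07  ]
scene nr [ 0.4626 -0.116   0.07  ]
scene fl front [0.6185 0.2095 0.095 ]
scene fr [ 0.635  -0.1071  0.095 ]
scene fbl [0.6346 0.21   0.095 ]
scene fbr [ 0.6511 -0.1049  0.095 ]
scene lead far [0.5929 0.1297 0.078 ]
scene trail far [ 0.5841 -0.0299  0.078 ]
scene trail near [ 0.4751 -0.0249  0.078 ]
scene lead near [0.4808 0.1354 0.078 ]
scene line far [0.5912 0.0945 0.078 ]
scene line near [0.4802 0.0994 0.078 ]
```

{"api": "apply_moves", "payload": {"motion": [[[5, -4.5, 0], -8], [[10, -9, 0], -16], [[15, -13.5, 0], -24], [[20, -18, 0], -32], [[21, -22.5, 0], -40], [[22, -27, 0], -48], [[23, -31.5, 0], -56], [[24, -36, 0], -64], [[25, -40, 0], -66.3], [[26, -44, 0], -66.3]], "hand": 3}}

```text
clock: 1.1
tool_pos: [0.4976, 0.2142, 0.2264]
orientation: [-180.0, -0.0, -177.6]
force: [1.4, -0.4, -0.3]
opening: 0.0302
```

{"api": "apply_moves", "payload": {"motion": [[[0.6, -4.5, 0], 0], [[1.2, -9, 0], 0], [[1.8, -13.5, 0], 0], [[2.4, -18, 0], 0], [[2.8, -22, 0], 0], [[3.1, -25.5, 0], 0], [[3.1, -25.5, 0], 0], [[3.1, -25.5, 0], 0]]}}

```text
clock: 1.9
tool_pos: [0.5283, -0.0395, 0.2262]
orientation: [180.0, -0.0, -177.7]
force: [0.4, 1.0, 0.1]
opening: 0.0304
```

{"api": "apply_moves", "payload": {"motion": [[[0.8, -2.7, 0], 0], [[0.8, -2.7, -4], 0], [[0.8, -2.7, -8], 0], [[0.8, -2.7, -11], 0], [[0.8, -2.7, -11], 0], [[0.8, -2.7, -11], 0]]}}

```text
clock: 2.5
tool_pos: [0.5369, -0.065, 0.1171]
orientation: [-180.0, -0.0, -177.5]
force: [0.4, -0.2, 0.9]
opening: 0.0299
```

```bash
python3 - <<'E'
from plant import ctrl
import cv2,numpy as np
o=ctrl.get_obs();print(o["tool_pos"],o["orientation"],o["force"])
for n in("scene","top","wrist"):
    p,d=ctrl.snapshot(n);cv2.imwrite(f"pics/{n}1.png",p)
    if n!="wrist":
        y,x=((160,200) if n=="scene" else (160,165)); p=p[y-40:y+90,x:x+135]
        cv2.imwrite(f"pics/{n}1c.png",cv2.resize(p,None,fx=4.5,fy=4.5,interpolation=cv2.INTER_CUBIC))
    else: print(ctrl.camera_model(n))
E
```

```text
[ 0.53691057 -0.06495648  0.11705872] [-1.79964753e+02 -3.55512045e-02 -1.77453916e+02] [ 0.43625724 -0.20531414  0.88451538]
{'fx': 277.3167919707467, 'fy': 277.3167919707467, 'cx': 258.1365915545678, 'cy': 193.2028457050592, 'tool_from_camera': array([[ 9.99999946e-01,  2.22910304e-04,  2.43336613e-04,
         5.13150735e-04],
       [-2.79207585e-04,  9.64575651e-01,  2.63806245e-01,
        -7.04869461e-02],
       [-1.75911441e-04, -2.63806298e-01,  9.64575661e-01,
        -1.58492221e-01],
       [ 0.00000000e+00,  0.00000000e+00,  0.00000000e+00,
         1.00000000e+00]])}
```

View pics/wrist1.png

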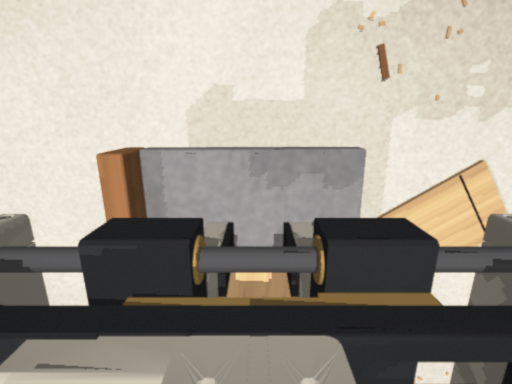

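View pics/scene1c.png

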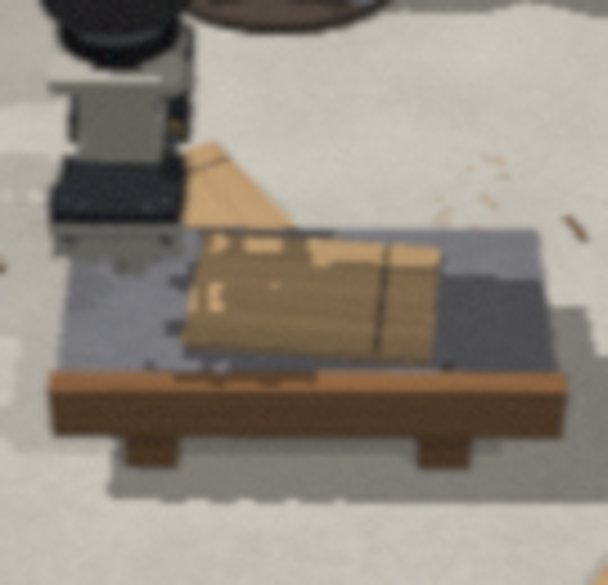

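The wrist picture shows the deck's trailing end level at row 148, so the tool is square to the deck. The scene view shows the blank untouched, with the fingers behind its trailing edge. I'll descend in the gap.

{"api": "apply_moves", "payload": {"motion": [[[0, 0, -2], 0], [[0, 0, -3.5], 0], [[0, 0, -4], 0], [[0, 0, -4.3], 0], [[0, 0, -4.3], 0], [[0, 0, -4.3], 0]]}}

```text
clock: 3.25
tool_pos: [0.5372, -0.0656, 0.0745]
orientation: [180.0, 0.1, -177.5]
force: [-0.2, 0.4, 0.2]
opening: 0.0301
```

{"api": "apply_moves", "payload": {"motion": [[[0, 0, -0.1], 0], [[-0.04, 1, -0.1], 0], [[-0.08, 2, -0.1], 0], [[-0.11, 2.5, -0.1], 0], [[-0.13, 3, -0.1], 0], [[-0.17, 4, -0.1], 0], [[-0.21, 5, -0.1], 0], [[-0.26, 6, -0.1], 0], [[-0.26, 6, -0.1], 0]]}}

```text
clock: 4.15
tool_pos: [0.534, -0.0044, 0.0726]
orientation: [180.0, 0.0, -177.5]
force: [0.6, -0.6, -0.5]
opening: 0.0301
```

```bash
cat > look.py <<'E'
import sys,cv2
from plant import ctrl
o=ctrl.get_obs();print(o["clock"],o["tool_pos"],o["orientation"],o["force"])
k=sys.argv[1]
import numpy as np
im=[]
for n in("scene","top"):
    p,d=ctrl.snapshot(n);cv2.imwrite(f"pics/{n}{k}.png",p)
    y,x=((150,200) if n=="scene" else (160,160)); p=p[y:y+90,x:x+135]
    cv2.imwrite(f"pics/{n}{k}c.png",cv2.resize(p,None,fx=5.9,fy=5.9,interpolation=cv2.INTER_CUBIC))
E
python3 look.py 2
```

```text
4.15 [ 0.53397483 -0.00435286  0.07255958] [ 1.79990891e+02  5.13705817e-03 -1.77471981e+02] [ 0.64636967 -0.5600553  -0.50307592]
```

View pics/scene2c.png

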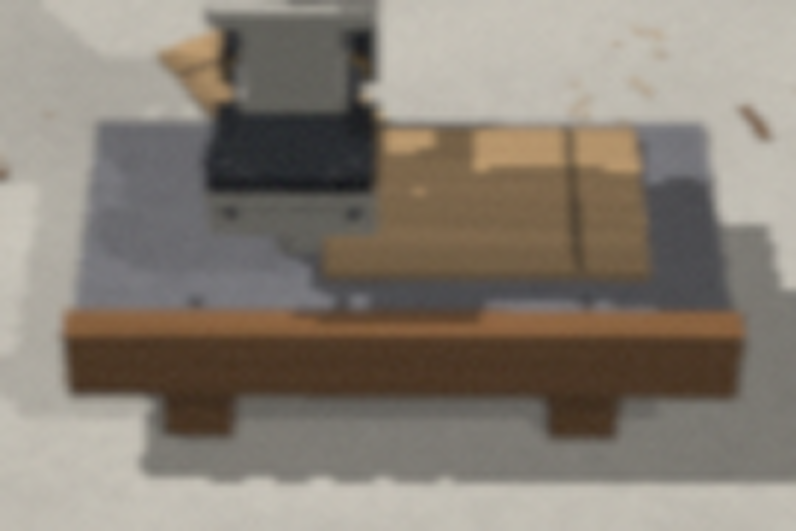

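View pics/top2c.png

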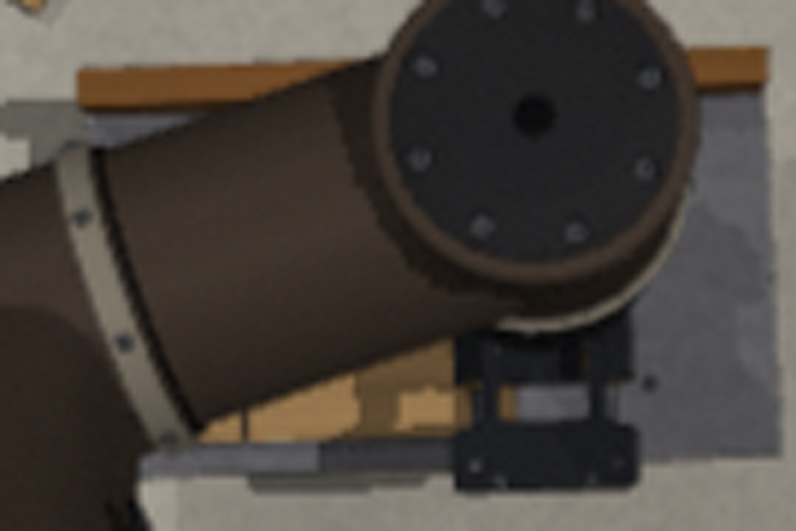

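The scene crop shows the blank now squared to the deck. Its line runs from (567,128) to (580,270) in the crop.

```bash
cat >> h.py <<'E'
a=np.radians(2.5);ex=np.array([np.cos(a),np.sin(a)]);ey=np.array([-np.sin(a),np.cos(a)])
NL={"scene":np.array([.4483,.2029]),"top":np.array([.4449,.1982])}
def st(name,off,uv,z,s=5.9):
    r=crop(name,off,s,uv,z)[:2]-NL[name]; return np.round(1000*np.array([r@ex,r@ey]),1) # mm: x from near edge (fence 170), y from end edge
E
python3 -c "
from h import *
for uv in [(580,268),(567,129),(649,276),(325,274),(637,129)]: print(uv,st('scene',(200,150),uv,.078))
for uv in [(706,124),(98,122),(722,304)]: print(uv,st('scene',(200,150),uv,.07))"
```

```text
(580, 268) [121.3 -72.6]
(567, 129) [ 15.1 -73.8]
(649, 276) [126.8 -39.5]
(325, 274) [ 126.6 -197. ]
(637, 129) [ 14.8 -37.6]
(706, 124) [ 0.8 -0.1]
(98, 122) [   1.2 -319.1]
(722, 304) [137.8  -4.4]
```

{"api": "apply_moves", "payload": {"motion": [[[-0.04, 1, 0], 0], [[-0.09, 2, 0], 0], [[-0.13, 3, 0], 0], [[-0.17, 4, 0], 0], [[-0.22, 5, 0], 0], [[-0.26, 6, 0], 0], [[-0.29, 6.6, 0], 0], [[-0.29, 6.6, 0], 0]]}}

```text
clock: 5.05
tool_pos: [0.5312, 0.0613, 0.0726]
orientation: [180.0, 0.0, -177.5]
force: [-0.4, 1.0, 0.4]
opening: 0.0296
```

{"api": "apply_moves", "payload": {"motion": [[[0.04, -1, 0], 0], [[0.09, -2, 0], 0], [[0.09, -2, 3], 0], [[0, 0, 6], 8], [[-4, 4, 8], 16], [[-8, 6, 8], 24], [[-11, 6, 8], 32], [[-13, 6, 8], 40], [[-13, 6, 8], 48], [[-13, 6, 8], 56]]}}

```text
clock: 6.05
tool_pos: [0.4007, 0.1196, 0.153]
orientation: [-180.0, 0.1, -121.2]
force: [0.9, 1.0, -0.8]
opening: 0.0298
```

```bash
python3 look.py 3
```

```text
6.05 [0.40069013 0.11956519 0.15303233] [-1.79982264e+02  7.18753491e-02 -1.21207344e+02] [ 0.85418665  0.95271522 -0.77941471]
```

View pics/scene3c.png

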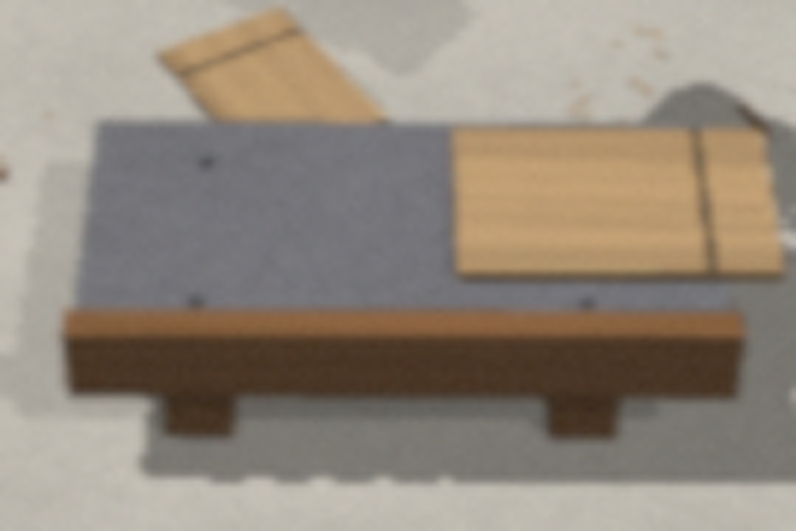

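View pics/top3c.png

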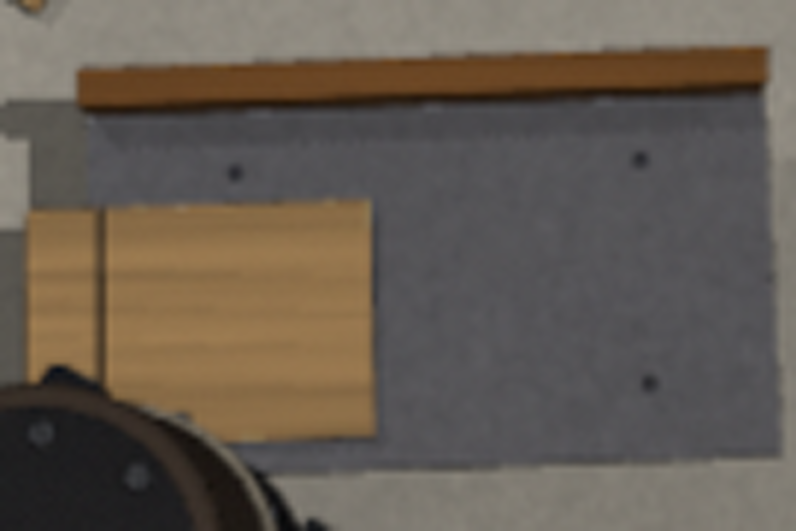

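```bash
python3 -c "
from h import *
for uv in [(713,270),(698,130),(458,275),(455,129),(782,275),(765,129)]: print(uv,st('scene',(200,150),uv,.078))
for uv in [(101,208),(98,380),(372,200),(376,437),(28,211)]: print(uv,st('top',(160,160),uv,.078))"
```

```text
(713, 270) [122.2  -8.1]
(698, 130) [15.4 -6.2]
(458, 275) [ 126.8 -132.2]
(455, 129) [  15.4 -131.8]
(782, 275) [125.6  25. ]
(765, 129) [14.4 28.4]
(101, 208) [123.3  -6.4]
(98, 380) [43.4 -4.6]
(372, 200) [ 123.2 -132.2]
(376, 437) [  13.4 -131.7]
(28, 211) [122.9  27.5]
```

{"api": "apply_moves", "payload": {"motion": [[[1, 1, 0], 8], [[2.6, 2.8, 0], 16], [[2.6, 2.8, 0], 24], [[2.6, 2.8, 0], 32], [[2.6, 2.8, -1], 33.7], [[2.6, 2.8, -4], 33.7], [[2.6, 2.8, -6], 33.7], [[2.6, 2.8, -8], 33.7], [[2.6, 2.8, -8], 33.7], [[2.6, 2.8, -8], 33.7]], "hand": 6}}

```text
clock: 7.15
tool_pos: [0.427, 0.1477, 0.0724]
orientation: [179.9, -0.1, -88.0]
force: [0.3, 0.5, 0.0]
opening: 0.0599
```

```bash
python3 look.py 4
```

```text
7.15 [0.42699161 0.14774731 0.07236722] [ 1.79947569e+02 -6.19610462e-02 -8.80438587e+01] [0.27167997 0.48785181 0.04639659]
```

View pics/scene4c.png

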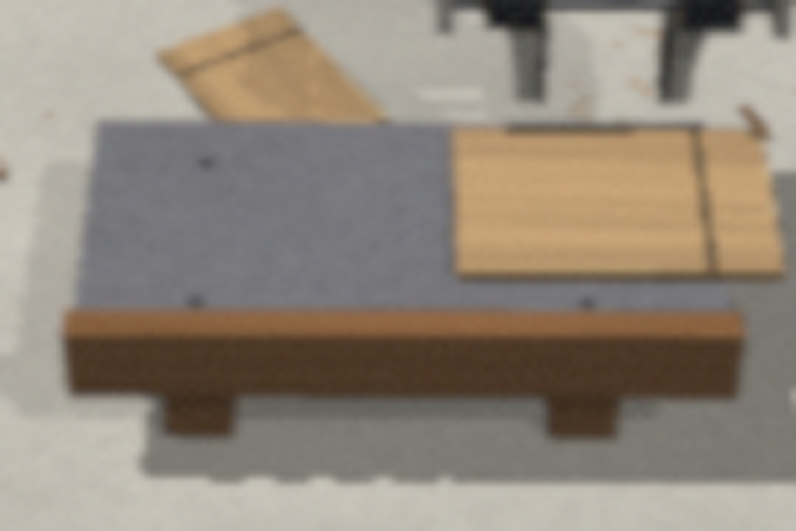

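The fingers hang just off the near edge, at columns ~530 and ~675 in the crop, and straddle the blank's middle. Now I'll push toward the fence.

{"api": "apply_moves", "payload": {"motion": [[[1, 0.04, 0], 0.5], [[2, 0.09, 0], 0.5], [[2.6, 0.11, 0], 0.5], [[3.2, 0.14, 0], 0.5], [[4, 0.17, 0], 0.5], [[5, 0.22, 0], 0.5], [[6, 0.26, 0], 0.5], [[6.5, 0.28, 0], 0.5], [[6.5, 0.28, 0], 0.5]]}}

```text
clock: 8.15
tool_pos: [0.4929, 0.1512, 0.0723]
orientation: [-180.0, -0.0, -87.4]
force: [-0.3, -1.1, -0.1]
opening: 0.0601
```

```bash
python3 look.py 5
```

```text
8.15 [0.49288982 0.15120565 0.07231174] [-1.79994740e+02 -4.09332596e-03 -8.73739438e+01] [-0.25878911 -1.10804961 -0.08009258]
```

View pics/scene5c.png

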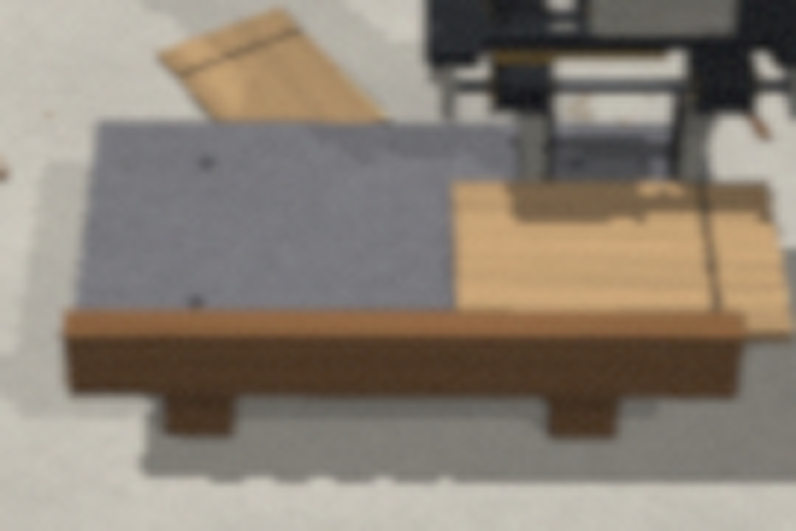

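{"api": "apply_moves", "payload": {"motion": [[[0.1, 0, 0], 0], [[0.2, 0.01, 0], 0], [[0.3, 0.01, 0], 0], [[0.3, 0.01, 0], 0]]}}

```text
clock: 8.65
tool_pos: [0.495, 0.1513, 0.0726]
orientation: [-180.0, 0.0, -87.3]
force: [0.2, -0.0, 0.1]
opening: 0.0599
```

```bash
python3 -c "
from h import *
for uv in [(457,183),(768,183)]: print(uv,st('scene',(200,150),uv,.078))"
```

```text
(457, 183) [  58.3 -131.5]
(768, 183) [57.2 25.5]
```

{"api": "apply_moves", "payload": {"motion": [[[0.1, 0, 0], 0], [[0.2, 0.01, 0], 0], [[0.2, 0.01, 0], 0]]}}

```text
clock: 8.95
tool_pos: [0.4964, 0.1511, 0.0724]
orientation: [179.9, -0.0, -87.4]
force: [-4.3, 0.2, 3.2]
opening: 0.0601
```

{"api": "apply_moves", "payload": {"motion": [[[0.1, 0, 0], 0], [[0.15, 0.01, 0], 0], [[0.15, 0.01, 0], 0]]}}

```text
clock: 9.25
tool_pos: [0.4966, 0.1509, 0.0723]
orientation: [179.8, -0.0, -87.4]
force: [-10.6, 3.3, 8.0]
opening: 0.06
```

{"api": "apply_moves", "payload": {"motion": [[[-1, -0.04, 0], 0], [[-2.5, -0.1, 0], 0], [[-2.5, -0.1, 4], -8], [[-2.5, -0.1, 8], -16], [[-2, -4, 8], -24], [[0, -8, 8], -32], [[2, -11, 8], -40], [[5, -11, 8], -48], [[7.2, -11, 8], -56], [[7.2, -11, 8], -64]], "hand": 3}}

```text
clock: 10.25
tool_pos: [0.5732, 0.041, 0.1522]
orientation: [-179.9, 0.1, -151.7]
force: [-0.6, -1.0, -0.6]
opening: 0.0299
```

```bash
python3 look.py 6
```

```text
10.25 [0.57319645 0.04104112 0.1522466 ] [-1.79938847e+02  7.73236524e-02 -1.51744971e+02] [-0.57018554 -0.96617606 -0.62667548]
```

View pics/scene6c.png

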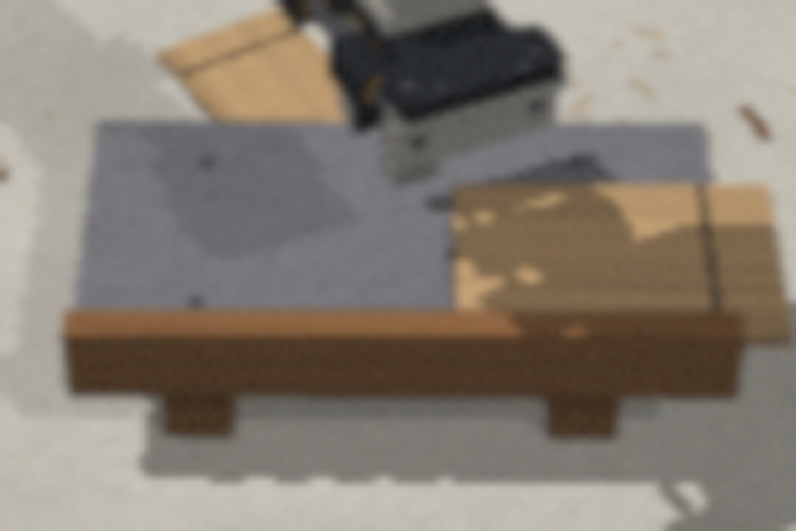

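View pics/top6c.png

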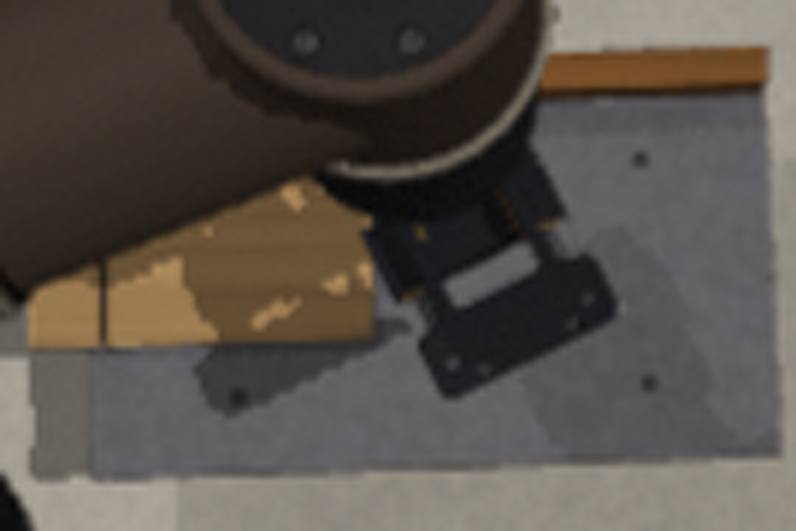

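```bash
python3 -c "
from h import *
for uv in [(101,344),(103,275),(376,342),(30,347)]: print(uv,st('top',(160,160),uv,.078))
for uv in [(92,475),(91,352)]: print(uv,st('top',(160,160),uv,.07))
for uv in [(717,306),(704,188),(456,188),(455,306),(769,186)]: print(uv,st('scene',(200,150),uv,.078))
for uv in [(706,124),(713,183)]: print(uv,st('scene',(200,150),uv,.07))
"
```

```text
(101, 344) [60.  -6.1]
(103, 275) [91.9 -7.1]
(376, 342) [  57.  -132.7]
(30, 347) [59.6 26.6]
(92, 475) [ 0.4 -0.2]
(91, 352) [57.2 -0. ]
(717, 306) [147.7  -8.4]
(704, 188) [61.3 -7.1]
(456, 188) [  62.2 -132.1]
(455, 306) [ 148.8 -134. ]
(769, 186) [59.5 25.7]
(706, 124) [ 0.8 -0.1]
(713, 183) [48.1 -0.7]
```

{"api": "apply_moves", "payload": {"motion": [[[-0.45, 0, 0], -8], [[-0.45, 0, 0], -16], [[-0.45, 0, 0], -24], [[-0.45, 0, -2], -25.8], [[-0.45, 0, -5], -25.8], [[-0.45, 0, -7], -25.8], [[-0.45, 0, -8], -25.8], [[-0.45, 0, -8], -25.8]]}}

```text
clock: 11.15
tool_pos: [0.5655, 0.0414, 0.072]
orientation: [-180.0, -0.1, -177.0]
force: [-0.0, -0.7, -0.7]
opening: 0.0298
```

{"api": "apply_moves", "payload": {"motion": [[[-0.04, 1, 0], -0.5], [[-0.08, 1.8, 0], -0.5], [[-0.1, 2.2, 0], -0.5], [[-0.11, 2.5, 0], -0.5], [[-0.11, 2.6, 0], -0.5], [[-0.11, 2.6, 0], -0.5]]}}

```text
clock: 11.75
tool_pos: [0.5652, 0.0676, 0.0728]
orientation: [180.0, 0.0, -177.6]
force: [-0.1, -0.2, 0.9]
opening: 0.0301
```

```bash
python3 look.py 7
```

```text
11.75 [0.56515458 0.06763063 0.07282966] [ 1.79988391e+02  3.29953699e-02 -1.77626937e+02] [-0.11695825 -0.22842457  0.89246174]
```

View pics/scene7c.png

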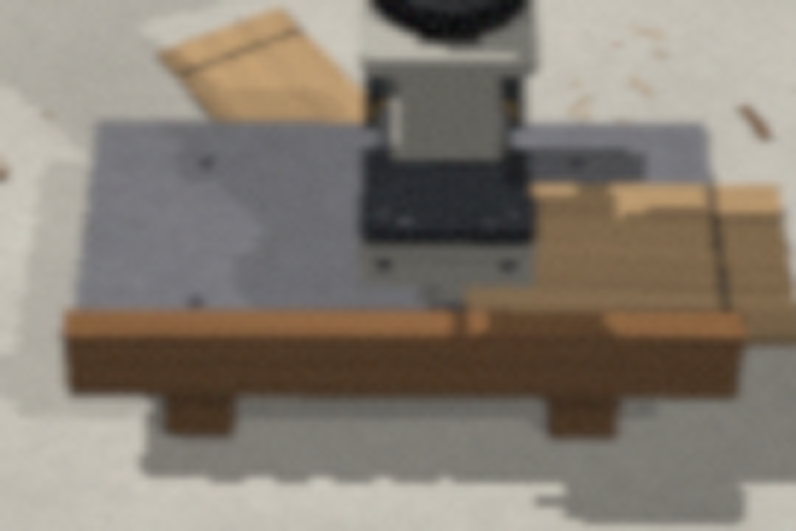

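View pics/top7c.png

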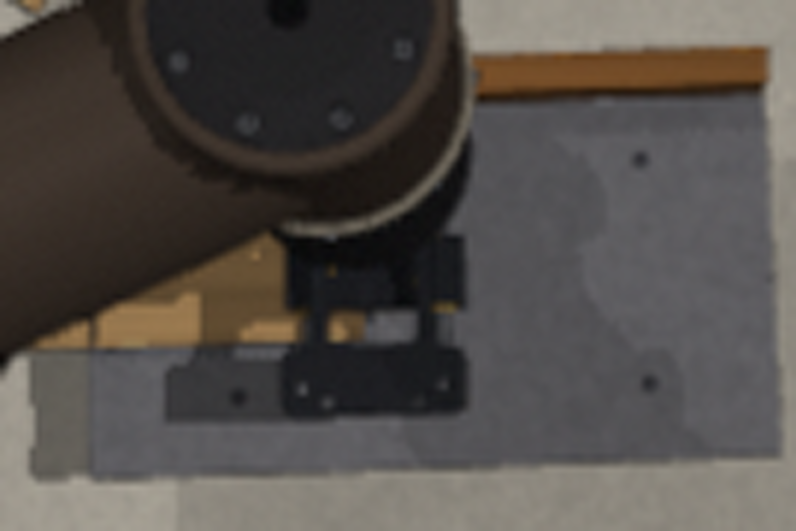

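```bash
python3 - <<'E'
from h import *
import cv2
for uv in [(94,345),(93,322)]: print(uv,st('top',(160,160),uv,.078))
for uv in [(726,306),(713,188),(780,186)]: print(uv,st('scene',(200,150),uv,.078))
a=cv2.imread('pics/top7.png')[205:245,160:200];b=cv2.imread('pics/scene7.png')[165:210,305:350]
f=lambda q:cv2.resize(q,(390,390),interpolation=cv2.INTER_CUBIC)
cv2.imwrite('pics/z7.png',np.hstack([f(a),f(b)]))
E
```

```text
(94, 345) [59.6 -2.8]
(93, 322) [70.3 -2.4]
(726, 306) [147.7  -4.1]
(713, 188) [61.2 -2.6]
(780, 186) [59.5 31.3]
```

View pics/z7.png

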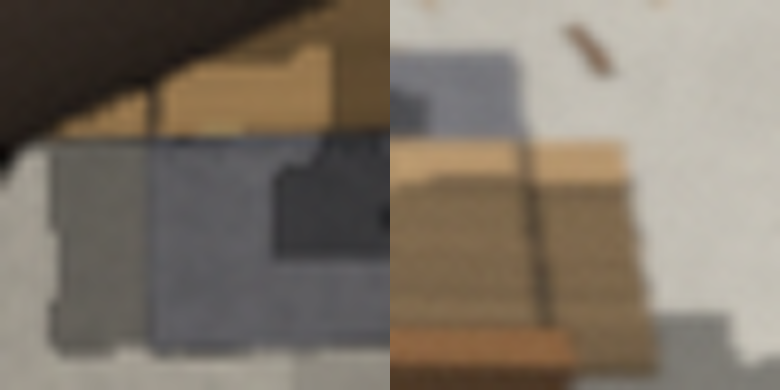

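Both views put the line about 3 mm short of the deck end, so I'll nudge it the rest of the way, back off and check with a clear view.

{"api": "apply_moves", "payload": {"motion": [[[0, 0.1, 0], 0], [[-0.01, 0.2, 0], 0], [[-0.01, 0.28, 0], 0], [[-0.01, 0.28, 0], 0], [[-0.01, 0.28, 0], 0]]}}

```text
clock: 12.35
tool_pos: [0.5648, 0.0703, 0.0725]
orientation: [180.0, -0.0, -177.6]
force: [-0.2, -0.7, -0.7]
opening: 0.0298
```

{"api": "apply_moves", "payload": {"motion": [[[0.04, -1, 0], 0], [[0.1, -2.5, 0], 0], [[0.1, -2.5, 4], 0], [[0.1, -6, 8], 0], [[0.1, -10, 10], 0], [[0.1, -15, 10], 0], [[0.1, -20, 10], 0], [[0.1, -25, 10], 0], [[0.1, -25, 10], 0]]}}

```text
clock: 13.25
tool_pos: [0.5645, -0.1859, 0.1723]
orientation: [-180.0, -0.0, -178.0]
force: [-0.1, 0.1, -0.3]
opening: 0.0301
```

```bash
python3 look.py 8; python3 - <<'E'
import cv2,numpy as np
a=cv2.imread('pics/top8.png')[170:250,150:240];b=cv2.imread('pics/scene8.png')[160:220,270:340]
cv2.imwrite('pics/z8a.png',cv2.resize(a,None,fx=7,fy=7,interpolation=cv2.INTER_CUBIC))
cv2.imwrite('pics/z8b.png',cv2.resize(b,None,fx=9,fy=9,interpolation=cv2.INTER_CUBIC))
E
```

```text
13.25 [ 0.56453034 -0.18586195  0.17229253] [-1.79968138e+02 -3.78579786e-02 -1.77978348e+02] [-0.08062911  0.07757247 -0.31360218]
```

View pics/z8a.png

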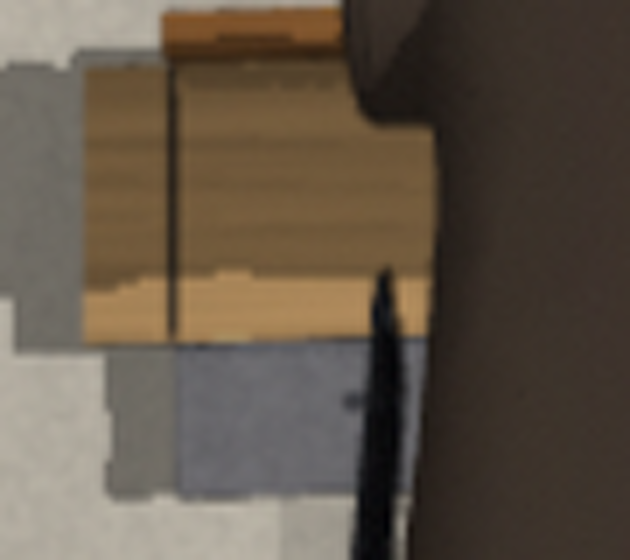

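View pics/z8b.png

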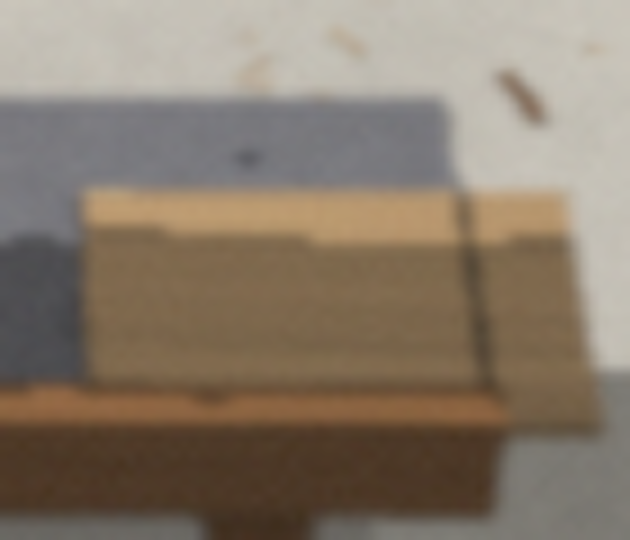

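View pics/top8c.png

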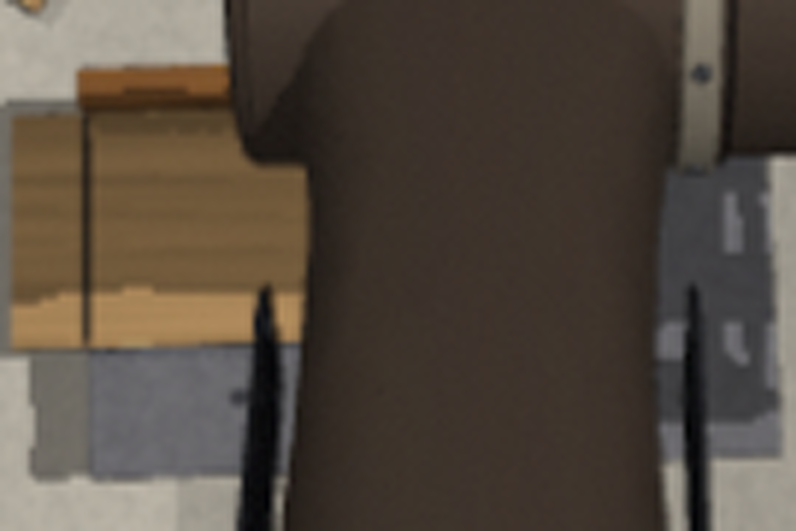

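```bash
python3 - <<'E'
from h import *
print("line/lead/far-edge")
for uv in [(172,65),(174,335),(84,68),(84,343),(430,334)]: print(uv,st('top',(150,170),uv,.078,7))
print('deck',[st('top',(150,170),uv,.07,7) for uv in [(177,350),(178,495)]],'fence',st('top',(150,170),(163,58),.095,7))
for uv in [(464,198),(488,385),(568,193),(602,428),(83,192),(90,383)]: print(uv,st('scene',(270,160),uv,.078,9))
print('deck',[st('scene',(270,160),uv,.07,9) for uv in [(443,99),(458,187)]],'fence',[st('scene',(270,160),uv,.095,9) for uv in[(497,387),(505,424)]])
E
```

```text
line/lead/far-edge
(172, 65) [168.    0.5]
(174, 335) [61.4  0.1]
(84, 68) [167.9  35.1]
(84, 343) [59.4 35. ]
(430, 334) [ 58.8 -99.2]
deck [array([56.3,  0.4]), array([-0.1,  0.3])] fence [167.6   0.9]
(464, 198) [61.7 -0.6]
(488, 385) [151.3  -1.2]
(568, 193) [58.9 33.9]
(602, 428) [170.3  32.2]
(83, 192) [  59.6 -126.4]
(90, 383) [ 151.4 -126. ]
deck [array([ 0.6, -1.5]), array([46.9, -0.6])] fence [array([170. ,  -1.9]), array([186.3,  -1. ])]
```

Both cameras put the line over the end edge to within 1 mm. I'll do one gentle re-press against the fence to make sure the edge is flat.

{"api": "apply_moves", "payload": {"motion": [[[-2, 4, 0], 8], [[-4, 8, 0], 16], [[-6, 12, 0], 24], [[-8, 16, 0], 32], [[-10, 20, 0], 40], [[-10, 24, 0], 48], [[-10, 28, 0], 56], [[-10, 32, 0], 64], [[-9.5, 34.3, 0], 72], [[-9.3, 34.3, 0], 80]], "hand": 6}}

```text
clock: 14.35
tool_pos: [0.4727, 0.1668, 0.1727]
orientation: [-180.0, 0.0, -97.0]
force: [0.2, 0.0, 0.3]
opening: 0.0599
```

{"api": "apply_moves", "payload": {"motion": [[[0, -0.5, 0], 8], [[0, -1, 0], 9.5], [[0, -1, 0], 9.5], [[0, -1, 0], 9.5]]}}

```text
clock: 14.75
tool_pos: [0.4725, 0.1537, 0.1727]
orientation: [-180.0, 0.0, -88.2]
force: [0.6, -0.5, 0.4]
opening: 0.0599
```

{"api": "apply_moves", "payload": {"motion": [[[0, 0, -4], 0.7], [[0, 0, -8], 0.7], [[0, 0, -9.5], 0.7], [[0, 0, -10], 0.7], [[0, 0, -10], 0.7], [[0.8, 0.03, -10], 0.7], [[1.5, 0.06, -10], 0.7], [[1.5, 0.06, -10], 0.7]]}}

```text
clock: 15.55
tool_pos: [0.4896, 0.1545, 0.0735]
orientation: [-179.9, 0.1, -87.5]
force: [0.1, -0.8, -0.1]
opening: 0.0603
```

{"api": "apply_moves", "payload": {"motion": [[[0.2, 0.01, -0.1], 0], [[0.4, 0.02, -0.1], 0], [[0.6, 0.03, -0.1], 0], [[0.7, 0.03, -0.1], 0], [[0.7, 0.03, -0.1], 0]]}}

```text
clock: 16.05
tool_pos: [0.495, 0.1541, 0.0716]
orientation: [-180.0, -0.0, -87.4]
force: [0.5, 0.1, -0.5]
opening: 0.06
```

{"api": "apply_moves", "payload": {"motion": [[[0.1, 0, 0.1], 0], [[0.2, 0.01, 0.1], 0], [[0.25, 0.01, 0.1], 0], [[0.25, 0.01, 0.1], 0]]}}

```text
clock: 16.45
tool_pos: [0.4962, 0.1538, 0.0724]
orientation: [179.9, -0.0, -87.5]
force: [-4.8, 0.2, 4.4]
opening: 0.0603
```

Contact force is 5 N, so the blank is pressed flat. I'll back off and take a clear look.

{"api": "apply_moves", "payload": {"motion": [[[-1, -0.04, 0], 0], [[-2, -0.09, 0], 0], [[-2, -0.09, 4], 0], [[-2, -0.09, 8], 0], [[-3, -4, 12], 0], [[-5, -9, 12], 0], [[-6, -14, 12], 0], [[-6, -19, 12], 0], [[-6, -24, 12], 0], [[-6, -29, 12], 0]]}}

```text
clock: 17.45
tool_pos: [0.4365, -0.1277, 0.1932]
orientation: [-179.9, 0.0, -87.4]
force: [1.7, 0.3, -0.1]
opening: 0.0604
```

```bash
python3 look.py 9; python3 - <<'E'
import cv2,numpy as np
a=cv2.imread('pics/top9.png')[170:250,150:240];b=cv2.imread('pics/scene9.png')[160:220,270:340]
cv2.imwrite('pics/z9a.png',cv2.resize(a,None,fx=7,fy=7,interpolation=cv2.INTER_CUBIC))
cv2.imwrite('pics/z9b.png',cv2.resize(b,None,fx=9,fy=9,interpolation=cv2.INTER_CUBIC))
E
```

```text
17.45 [ 0.43652203 -0.12773852  0.19317703] [-1.79871847e+02  6.77636421e-03 -8.73783842e+01] [ 1.69189432  0.30917084 -0.09325199]
```

View pics/z9a.png

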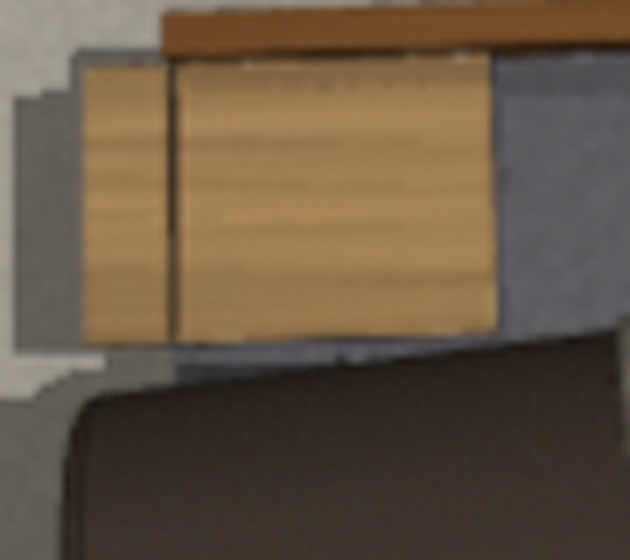

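View pics/z9b.png

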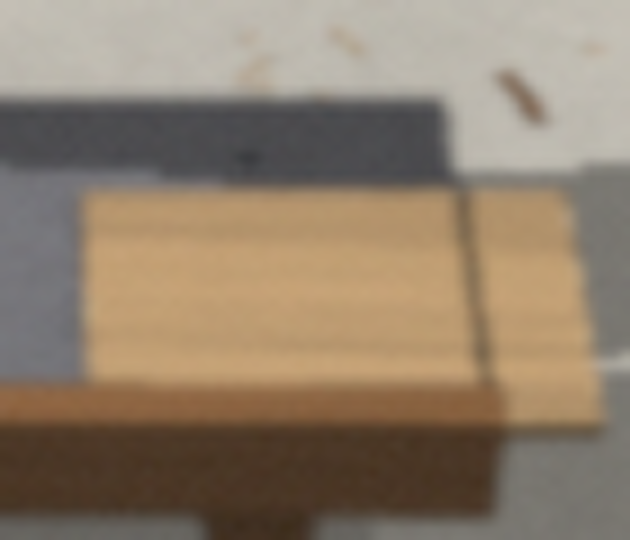

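View pics/scene9.png

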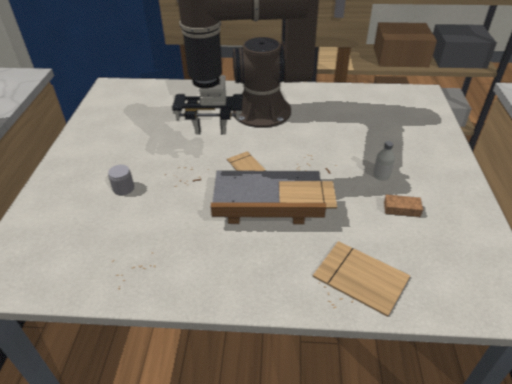

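The pictures show the line where it was before (top crop column ~173, scene crop (463,195) to (487,385)). The long edge follows the fence with no gap, the arm is clear, and the tin, bottle and block are in place.

```bash
python3 -c "
from plant import ctrl
print(ctrl.close_job())"
```

```text
the job is handed in; nothing more can be done
None
```

I handed the job in at about 17.5 s of the 46 s allowed. The pencil line lies over the deck's open end and the long edge sits against the fence.

**What I did:** I only pushed the blank, with the fingertips just above the deck. I pushed it along the deck, which also squared it up, then across to the fence. A short push along the fence brought the line over the end edge. A last gentle press of about 5 N against the fence made sure the edge was flat. The highest force I read during any push was about 13 N.

**Last checks:**
- **Line:** I measured it just before the final press, and it was within about 1 mm of the deck's end in both cameras. By eye it had not moved in the pictures taken after the press.
- **Fence:** the blank's far edge matched the fence face to about 0.3 mm in both cameras. Along its length, the two cameras disagreed on the blank's angle by a fraction of a millimetre in opposite directions, which I took as reading error.
- **Surroundings:** the sanding block, glue bottle, tin and the two look-alike blanks were where they started, and the arm was clear of everything.

**Disagreement:** the two cameras differ by about 5 mm in absolute position. I therefore measured everything relative to the stand within each picture.

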